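Set the plate-bevelling jig to its bevel angle with the T-key

ROBOT

A 6-joint arm with a two-finger parallel gripper is mounted at the origin on the work surface. World frame = base frame: x ahead of the robot, y to its left, z up, the work surface at z = 0. Lengths are in mm, angles in rad, forces in N, time in s.
With the tool pointing down it reaches from about 300 to 825 mm from the base axis. Payload 5.4 kg.
Tool frame: the origin (TCP) lies on the centre line of the jaws, within the pads' length; the fingertips stand 8 mm ahead of it and the grasp point (between the pads) lies 11 mm behind it (ctrl.finger_overhang is the z of the fingertips in the tool frame, in mm); z points along the fingers, y is the line along which they close (so a half turn about z gives the same grasp; the last joint's range is limited). The gripper opens to 92 mm and grips with 3 to 60 N. Pads are 20 mm wide; open, the fingers measure 128 mm over their backs; the gripper's body (75 mm by 189 mm) begins 69 mm behind the grasp point.
Start: joints at [-1.397, 0.158, 1.597, -0, 1.386, -0.21], TCP at [215.282, -533.16, 222.601] pointing down, gripper open.
Joint ranges: [-2.91, 2.91], [-0.94, 2.29], [0.18, 2.7], [-1.29, 4.43], [0.17, 2.64], [-3, 3]. Speed limits (rad/s): [2.57, 2.57, 3.14, 3.14, 3.14, 3.14].

INTERFACE

Orientations are given as a rotation vector (axis times angle).
In Python, from cell import ctrl gives the robot as it stands.
- The arm moves only by the shell command python3 -m handwheel 'ROWS' [OPENING] [FORCE]. ROWS is JSON, one flat list of numbers, 6 for each row, row after row: the shift along the world's x, y, z in m, then the turn, a rotation vector about the world's x, y, z in degrees. A call has 1 to 8 rows; each row shifts and turns the commanded pose from where the row before left it; what a row does not reach is not made up. A row lasts 1/10 s, in which the tool goes at most 50 mm and 8.59 degrees, less where a joint would pass 70% of its speed; a pose out of reach is approached as far as the arm can. A call is refused whole if a number of a shift passes 0.05 or a number of a turn 8.59, either way. A call with a gripper value outside its range is refused whole. OPENING is the opening, from -1 (shut) to 1 (fully open), set as the call begins (- or left out, the last holds). The fingers move at their own pace and stop on an object; FORCE is the grip in N (left out, the last holds). Time passes only in rows, so rows that do not move let the fingers close. It gives the time, the measured TCP pose, the force, the opening and the grip force at its end, in the units of the state.
- ctrl.sense(): the state, without advancing time (a new reading comes with each control period).
- ctrl.camera(name): name is "side" or "top"; returns the picture (400x640x3 uint8, red, green, blue); there is no depth.
- ctrl.camera_params(name): a dict with "camera_matrix" (3x3 intrinsics, pixels), "D" ([k1, k2, p1, p2, k3] as OpenCV has them; the pictures are not rectified), "rvec" (rotation vector, rad) and "tvec" (3), from world to camera coordinates, as OpenCV has them. Camera axes: x right, y down, z forward; pixel columns grow to the right and rows downward; lengths in mm; the calibration is good to about 2 mm. A picture is of the moment at which its call begins. camera_params takes no time and is no camera call.
- ctrl.hand_in(): hands the job in; it is judged then, once.
The state is a dict: "t": time; "joint_positions": joint angles; "qvel": joint speeds; "effort": joint torques, N m; "ee_pos": TCP position; "tool_rot": TCP orientation; "contact_force": force on the tool from outside, world axes, zero at the start; "moment": the same for the moment, N m; "width": finger opening in mm; "finger_force": force on a finger pad.
Only numpy, scipy, OpenCV 4.12 (cv2) and the standard library are available. Lean on these libraries where they do the work, as an engineer would, in place of code of your own. Each camera call takes 0.05 s, during which the arm holds its last target. There are 200 camera calls.

TASK

Take the T-key out of its wooden stand, lower it down the deep shaft of the bevelling jig until its socket has dropped fully home over the square stem at the bottom, and crank it round clockwise for as many turns as it takes until the pointer of the tilting bed stands level with the single long index finger on the quadrant (30 degrees). Move the bed only through the key, never by pushing it, leave the tin, the file and the stack of plates alone, and leave the key standing in the shaft with nothing touching it.

Things in the scene. Friction and masses are not known exactly. Their poses are not given: they have to be found in the camera images.
- jig: Bevelling jig, fixed: dark base plate 160 x 310 x 10 mm, on it a grey worm housing 76 x 76 mm, top 105 mm above the table, and beside it (jig's +y) an aluminium bed 120 x 150 mm with a clamped zinc plate. Origin: on the shaft's vertical axis at table height; z up. The bed's pivot is parallel to the jig's x, 85 mm from the shaft along +y, 55 mm high; at 30 degrees its free edge is about 145 mm high
- shaft_mouth (a point): Centre of the shaft's mouth in the housing's top, 105 mm above the table. Shaft: vertical, round, 34 mm wide, mouth chamfered 6 mm, floor 95 mm down (10 mm above the table). From the floor rises the worm's square stem
- bed (a joint): Tilt of the bed, rad: 0 level, growing as the free edge rises. The stem turned clockwise (seen from above) raises it, the other way lowers it: 9 degrees (0.157 rad) for each whole turn, ratio 40 to 1. Starts between 0.05 and 0.21. At 0.524 (30 degrees) the pointer is level with the index finger
- pointer_tip (a point): Tip of the dark pointer on the bed's +x side, 149 mm from the pivot axis
- index (a point): Point of the single long black index finger on the aluminium quadrant (jig's +x side; the other ticks, every 10 degrees, are short), at 30 degrees; the pointer tip must come level with it
- stand: Fixed wooden stand block, 70 x 70 x 45 mm, with a vertical round hole of 37 mm diameter, 40 mm deep (hole floor 5 mm above the table) in which the key stands at the start. Origin: centre of its underside
- key: Steel T-key, about 0.4 kg, upright. Origin: centre of its foot; z up the shank, x along the cross bar towards the crank grip. Foot: square socket 17 x 17 mm inside, 36 mm deep, 30 mm over all. Shank 18 mm thick with a 30 mm guide sleeve 48 to 95 mm above the foot. Fallen home its foot is 10 mm above the table (bar 155 mm); resting on the stem, not engaged, about 36 mm (bar 181 mm)
- key_bar (a point): Centre of the key's cross bar (140 long, 16 wide, 12 mm high), 145 mm above the foot, with nothing above it; pinch it here. The socket fits the stem at four angles 90 degrees apart, with some 12 degrees of play each way; when turned to fit it drops by its own weight if the hand is loose enough to let it slide
- key_crank (a point): In the key's freely spinning upright wooden crank grip (22 mm in diameter, 34 mm tall, from 153 to 187 mm above the foot), 175 mm above the foot, 60 mm from the shank's axis, on the bar's +x end; the other end carries a 24 mm ball
- ink_tin: Grey ink tin, 74 mm in diameter, 85 mm high, loose; origin at the centre of its underside. Bystander; it and the stand swap places between starts
- file: Hand file with wooden handle, 285 mm long, 28 mm high, lying on the table; origin under its middle, x along it. Bystander
- plates: Stack of five bare metal plates, 100 x 150 x 15 mm, on the table; origin under its centre. Bystander
- stem_top (a point): Top of the square steel stem in the shaft, 32 mm above the shaft's floor (42 mm above the table), on the shaft's axis: 14 x 14 mm up to 26 mm above the floor, then a 10 x 10 mm pilot. Its angle at the start is any and not told. It resists turning with about 0.05 Nm and stays where it is left
Mind the look-alikes: they are no part of the job. What is shaped like the key but orange is not meant.

How it is judged:
By the outcome, as a careful person would: the job done as asked, in the order asked, and still so for the second after the job is handed in, with the robot touching nothing.
It also fails if it takes over 72 s, if anything falls off the work surface, if the arm or the gripper's body presses on something with over 40 N, if the wrist force passes 120 N, or if a joint passes its speed limit or range.

## Working session

There is one attempt and no reset: what is moved stays moved. The work goes in short steps, Python scripts to look and compute and a shell command to move; the robot and the scene stay as the last step left them, time stands still between calls to the robot, and variables do not carry over. Pictures are saved under pics/ and viewed, at most 10 in all, crops included, and the job is handed in when it is done.

```bash
mkdir -p pics; ls; cat > h.py <<'E'
import numpy as np, cv2
from cell import ctrl
def P(n):
    p=ctrl.camera_params(n); K=np.array(p["camera_matrix"],float);D=np.array(p["D"],float)
    r=np.array(p["rvec"],float);t=np.array(p["tvec"],float).reshape(3)
    return K,D,r,t
def ray(n,uv):
    K,D,r,t=P(n); R=cv2.Rodrigues(r)[0]
    q=cv2.undistortPoints(np.array([[uv]],float),K,D)[0,0]
    d=R.T@np.array([q[0],q[1],1]); return -R.T@t,d/np.linalg.norm(d)
def onz(n,uv,z):
    c,d=ray(n,uv); return c+d*(z-c[2])/d[2]
def tri(uv1,uv2,n1="top",n2="side"):
    a,d=ray(n1,uv1);b,e=ray(n2,uv2)
    s=np.linalg.lstsq(np.c_[d,-e],b-a,rcond=None)[0]
    p,q=a+s[0]*d,b+s[1]*e; return (p+q)/2,np.linalg.norm(p-q)
def proj(n,X):
    K,D,r,t=P(n); return cv2.projectPoints(np.array(X,float).reshape(-1,3),r,t,K,D)[0][:,0]
def snap(n,f=None):
    im=ctrl.camera(n)
    if f: cv2.imwrite("pics/"+f,cv2.cvtColor(im,cv2.COLOR_RGB2BGR))
    return im
E
python3 - <<'E'
from h import *
for n in("top","side"):
    snap(n,n+"0.png"); print(n,ray(n,(320,200)))
s=ctrl.sense();print(s)
E
```

```text
pics
top (array([ 466.27780418,   -9.42485601, 1309.0559669 ]), array([ 0.10455191,  0.01679439, -0.99437762]))
side (array([ 558.9309973 , -785.41977131,  893.39644988]), array([ 0.03118292,  0.72977869, -0.68297196]))
{'t': 0.1, 'joint_positions': array([-1.39709553e+00,  1.58977507e-01,  1.59809010e+00,  7.67025231e-06,
        1.38620819e+00, -2.10131802e-01]), 'qvel': array([ 0.00067761, -0.00114654, -0.00227479, -0.0009378 , -0.00140524,
       -0.00076344]), 'effort': array([-9.83286300e-04, -3.86505961e+01, -3.22958064e+01,  7.03453948e-02,
        3.39311874e-02, -4.07093171e-05]), 'ee_pos': array([ 215.19302498, -532.62246044,  221.73027182]), 'tool_rot': array([-3.08226324e+00, -5.98905379e-01, -5.99647582e-05]), 'contact_force': array([-0.78212323,  0.40841637,  0.43155485]), 'moment': array([-0.03278953, -0.02360722, -0.04856542]), 'finger_force': 0.0, 'width': 92.04790893088558}
```

View pics/top0.png

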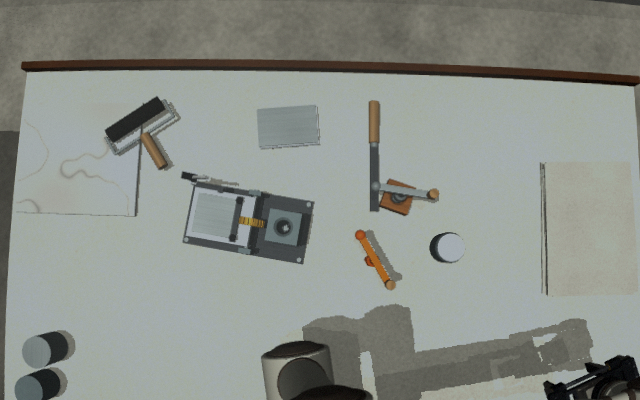

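View pics/side0.png

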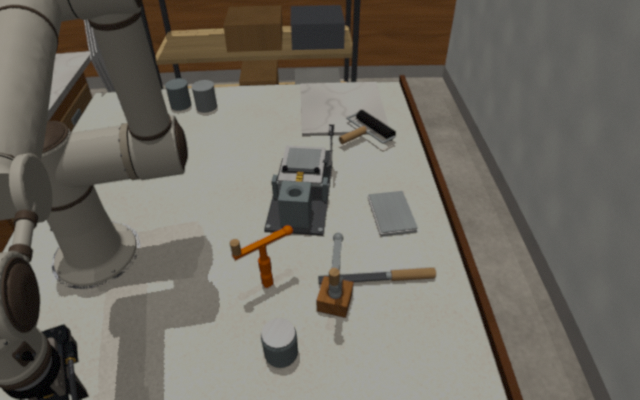

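In the top view there are two T-shapes. The steel one has its ball at (377,188), its wooden grip at (433,194) and stands in the wooden block at (397,197). The orange one runs (360,235)–(390,285). The steel one fits the description because it is steel and stands in the stand. The orange one is the look-alike. The jig's shaft is at (283,226), the tin at (447,247), the file at (374,155) and the plates at (288,127).

```bash
python3 - <<'E'
import cv2,numpy as np
a=cv2.imread("pics/top0.png");b=cv2.imread("pics/side0.png")
f=lambda c:cv2.resize(c,(400,300),interpolation=cv2.INTER_CUBIC)
A=f(a[160:235,350:450]);B=f(a[170:272,180:316]);C=f(b[225:318,290:414]);D=f(b[120:240,240:400])
cv2.imwrite("pics/crop1.png",np.vstack([np.hstack([A,B]),np.hstack([C,D])]))
E
```

```text
(no output)
```

View pics/crop1.png

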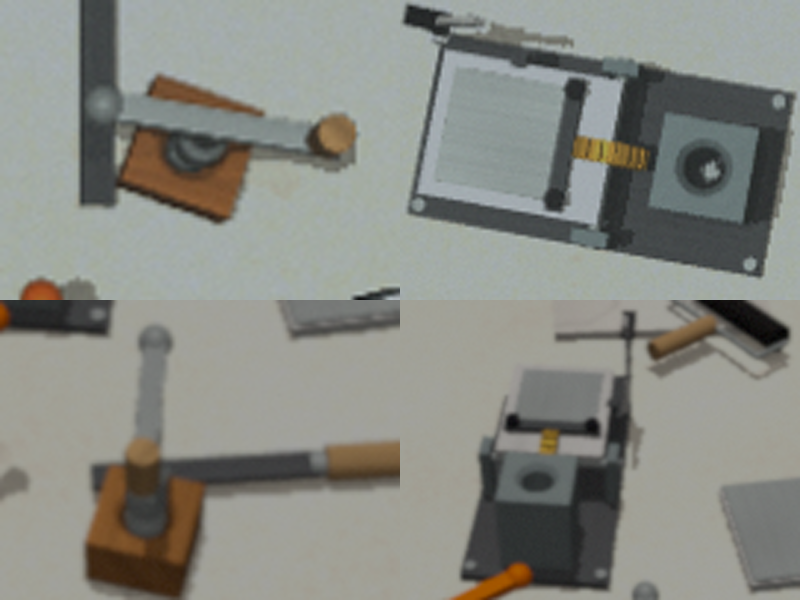

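Confirmed: the crop shows the steel key with ball and wooden grip standing in the wooden block, and the jig shaft with its stem visible at the bottom. Next I measure.

```bash
python3 - <<'E'
from h import *
np.set_printoptions(precision=1,suppress=True)
ball=onz("top",(375.5,185.8),150);grip=onz("top",(434.3,192),192)
print("ball",ball,"grip",grip,np.linalg.norm((ball-grip)[:2]))
print("side", onz("side",(337.7,236.8),150),onz("side",(334.3,270.6),192))
im=cv2.cvtColor(cv2.imread("pics/top0.png"),cv2.COLOR_BGR2RGB)
# grip colour centroid, stand outline
hsv=cv2.cvtColor(im,cv2.COLOR_RGB2HSV)
print("gripcent",[ (hsv[y,x]) for x,y in((434,192),(396,208),(283,226))])
q=[((664-400)/2.94+180,113/2.94+170),((757-400)/2.94+180,123/2.94+170),((745-400)/2.94+180,222/2.94+170),((652-400)/2.94+180,210/2.94+170)]
H=np.array([onz("top",p,105) for p in q]);print("housing",H[:,:2],H.mean(0))
for p in((284,225.4),):print("mouth",onz("top",p,105))
e=(H[0]-H[1])+(H[3]-H[2]);print("jig +y yaw",np.degrees(np.arctan2(e[1],e[0])))
# side mouth: crop D scale 2.5, (538,480)
print("mouth side",onz("side",((538-400)/2.5+240,(480-300)/2.5+120),105))
# stand top corners crop A
for p in((160,77),(262,110),(222,219),(120,184)):print("stand",onz("top",(p[0]/4+350,p[1]/4+160),45))
for n,f in(("stem",im[210:241,268:299]),("key",im[172:216,365:445])):
    pass
A=cv2.resize(im[211:241,268:298],(400,400),interpolation=cv2.INTER_CUBIC)
b=cv2.cvtColor(cv2.imread("pics/side0.png"),cv2.COLOR_BGR2RGB)
B=cv2.resize(b[120:170,310:360],(400,400),interpolation=cv2.INTER_CUBIC)
cv2.imwrite("pics/crop2.png",np.hstack([A,B])[:,:,::-1])
E
```

```text
ball [ 623.7 -114.2  150. ] grip [ 607.8 -239.4  192. ] 126.16007286641063
side [ 625.9 -111.2  150. ] [ 608.9 -237.   192. ]
gripcent [array([ 17, 122, 132], dtype=uint8), array([ 14, 158, 126], dtype=uint8), array([90, 17, 74], dtype=uint8)]
housing [[569.9 127.8]
 [564.   53.5]
 [485.4  60.5]
 [492.7 134.5]] [528.   94.1 105. ]
mouth [531.2  93.1 105. ]
jig +y yaw 84.88891789956392
mouth side [532.7  90.6 105. ]
stand [ 655.2 -159.4   45. ]
stand [ 636.4 -222.8   45. ]
stand [ 568.3 -198.6   45. ]
stand [ 588.3 -135.6   45. ]
```

View pics/crop2.png

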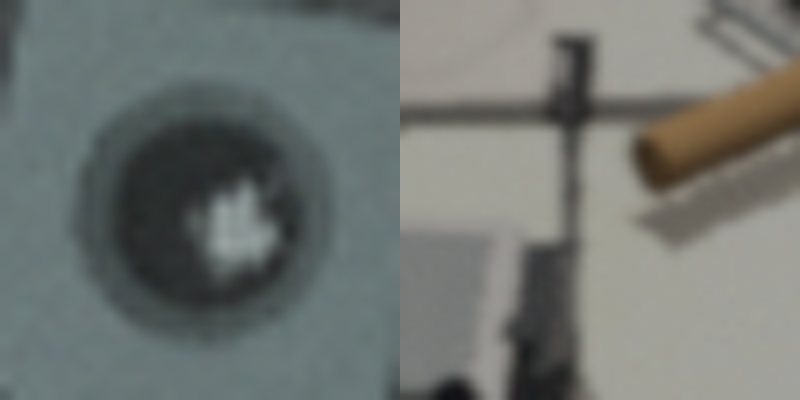

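```bash
python3 -m handwheel '[0.028,0.025,0.008,0,0,7.6, 0.028,0.025,0.008,0,0,7.6, 0.028,0.025,0.008,0,0,7.6, 0.028,0.025,0.008,0,0,7.6, 0.028,0.025,0,0,0,7.6, 0.028,0.025,0,0,0,7.6, 0.028,0.025,0,0,0,7.6, 0.028,0.025,0,0,0,7.6]' 1 20
python3 -m handwheel '[0.03,0.026,0,0,0,0, 0.03,0.026,0,0,0,0, 0.03,0.026,0,0,0,0, 0.03,0.026,0,0,0,0, 0.03,0.025,0,0,0,0, 0.027,0.025,0,0,0,0, 0,0,0,0,0,0]'
python3 - <<'E'
from h import *
im=snap("side","side1.png")
g=cv2.imread("pics/side1.png")[150:325,260:460];cv2.imwrite("pics/c1.png",cv2.resize(g,None,fx=3,fy=3))
E
```

```text
t: 0.9
ee_pos: [440.1, -331.7, 254.2]
tool_rot: [-2.351, -2.083, -0.0]
contact_force: [0.4, -0.2, 0.2]
width: 92.1
finger_force: 0.0
t: 1.6
ee_pos: [618.2, -175.6, 253.6]
tool_rot: [-2.351, -2.082, -0.001]
contact_force: [0.7, -0.2, -1.0]
width: 92.0
finger_force: 0.0
```

```bash
python3 -m handwheel '[-0.002,-0.0034,-0.03,0,0,0, 0,0,-0.03,0,0,0, 0,0,-0.03,0,0,0, 0,0,-0.0115,0,0,0, 0,0,0,0,0,0]'
python3 -m handwheel '[0,0,0,0,0,0,0,0,0,0,0,0,0,0,0,0,0,0,0,0,0,0,0,0,0,0,0,0,0,0,0,0,0,0,0,0]' -1 25
python3 - <<'E'
from h import *
a=snap("top","top2.png")[150:235,340:460];b=snap("side","side2.png")[215:325,270:425]
f=lambda c:cv2.resize(c,(400,284),interpolation=cv2.INTER_CUBIC)
cv2.imwrite("pics/c2.png",np.hstack([f(a),f(b)])[:,:,::-1])
E
```

```text
t: 2.15
ee_pos: [612.4, -182.7, 151.0]
tool_rot: [-2.355, -2.073, 0.003]
contact_force: [0.4, -0.2, 1.2]
width: 91.8
finger_force: 0.0
t: 2.75
ee_pos: [614.4, -182.6, 153.3]
tool_rot: [2.356, 2.077, 0.0]
contact_force: [0.4, 0.0, -0.4]
width: 45.9
finger_force: 0.0
```

View pics/c2.png

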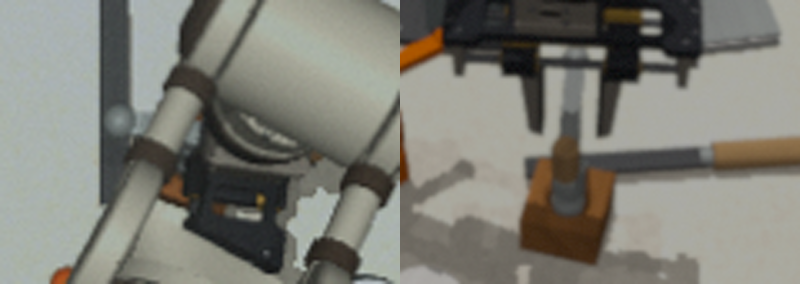

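The side crop shows the fingers straddling the bar from (540,130) to (605,130). They are still closing.

```bash
python3 -m handwheel '[0,0.003,0,0,0,0,0,0,0,0,0,0,0,0,0,0,0,0,0,0,0,0,0,0,0,0,0,0,0,0,0,0,0,0,0,0]' -1 25
```

```text
t: 3.45
ee_pos: [614.3, -179.6, 153.1]
tool_rot: [-2.357, -2.077, -0.0]
contact_force: [-0.4, 0.3, -0.1]
width: 16.5
finger_force: 25.0
```

```bash
python3 -m handwheel '[0,0,0.015,0,0,0, 0,0,0.03,0,0,0, 0,0,0.03,0,0,0,0,0,0.03,0,0,0,0,0,0.02,0,0,0]' - 35
python3 -m handwheel '[-0.005,0.03,0,0,0,0,-0.01,0.035,0,0,0,0,-0.01,0.036,0,0,0,0,-0.012,0.036,0,0,0,0,-0.012,0.036,0,0,0,0,-0.012,0.036,0,0,0,0,-0.012,0.035,0,0,0,0,-0.0128,0.0294,0,0,0,0]'
python3 -m handwheel '[0,0,0,0,0,0,0,0,0,0,0,0,0,0,0,0,0,0]'
python3 - <<'E'
from h import *
a=snap("top","top3.png")[160:270,200:350];b=snap("side","side3.png")[70:260,180:440]
f=lambda c:cv2.resize(c,(400,290),interpolation=cv2.INTER_CUBIC)
cv2.imwrite("pics/c3.png",np.hstack([f(a),f(b)])[:,:,::-1])
E
```

```text
t: 3.95
ee_pos: [614.6, -179.8, 281.2]
tool_rot: [2.355, 2.076, 0.001]
contact_force: [0.2, -0.0, -3.2]
width: 15.9
finger_force: 35.0
t: 4.75
ee_pos: [527.3, 95.6, 278.4]
tool_rot: [-2.356, -2.078, 0.0]
contact_force: [0.5, 0.6, -3.8]
width: 15.7
finger_force: 35.0
t: 5.05
ee_pos: [528.7, 93.0, 278.3]
tool_rot: [2.357, 2.076, -0.001]
contact_force: [1.5, -0.1, -4.4]
width: 15.6
finger_force: 35.0
```

View pics/c3.png

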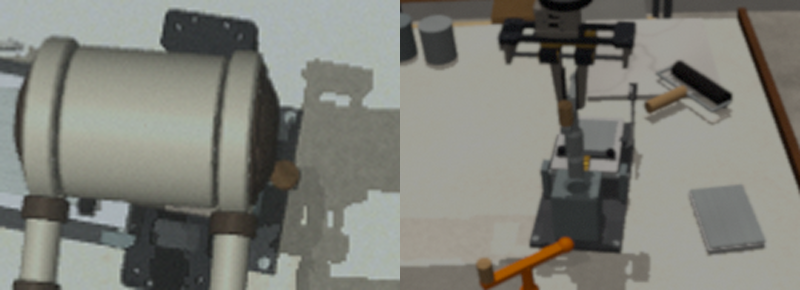

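The key hangs upright over the housing. In the side crop its foot is near (577,175) and the shaft mouth near (576,187). I check the foot against its expected position.

```bash
python3 - <<'E'
from h import *
s=lambda p:((p[0])*400/260*1-180*400/260+400,(p[1]-70)*290/190)
for X in((528.6,93.4,130),(528.6,93.4,275),(528.5,94,105),(520.8,33.8,317)):
    p=proj("side",X)[0];print(X,p,s(p), "top",proj("top",X)[0])
b=cv2.imread("pics/side3.png")[95:225,255:345]
cv2.imwrite("pics/c4.png",cv2.resize(b,None,fx=4.5,fy=4.5,interpolation=cv2.INTER_CUBIC))
E
```

```text
(528.6, 93.4, 130) [293.16002853 183.99784873] (np.float64(574.0923515793875), np.float64(173.99671648348905)) top [282.92119161 225.90762466]
(528.6, 93.4, 275) [290.36280843 137.00955385] (np.float64(569.7889360386234), np.float64(102.27774009347173)) top [276.76062344 221.90756359]
(528.5, 94, 105) [293.56268922 191.16379487] (np.float64(574.7118295740081), np.float64(184.93421323017387)) top [283.57647476 226.53618921]
(520.8, 33.8, 317) [285.81257116 137.13831766] (np.float64(562.7885710179914), np.float64(102.47427433059276)) top [305.47871251 225.44903922]
```

View pics/c4.png

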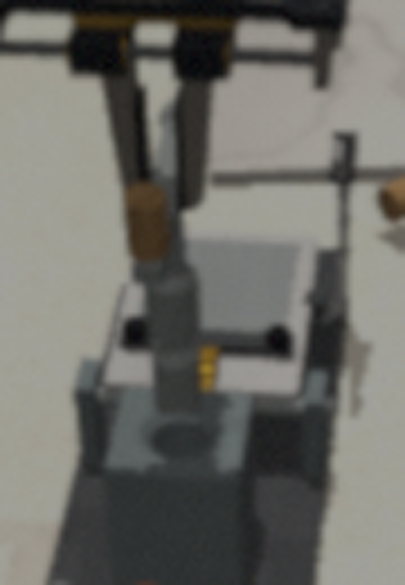

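```bash
python3 -m handwheel '[0.0015,-0.0015,-0.02,0,0,0,0,0,-0.015,0,0,0,0,0,-0.01,0,0,0,0,0,0,0,0,0]'
python3 -m handwheel '[0,0,-0.015,0,0,0,0,0,-0.01,0,0,0,0,0,-0.01,0,0,0,0,0,0,0,0,0]'
python3 - <<'E'
from h import *
print(ctrl.sense()["contact_force"],ctrl.sense()["moment"])
E
```

```text
t: 5.55
ee_pos: [538.4, 92.2, 246.7]
tool_rot: [2.345, 2.065, 0.031]
contact_force: [-1.8, 3.4, 40.7]
width: 16.6
finger_force: 35.5
t: 5.95
ee_pos: [538.1, 91.5, 211.5]
tool_rot: [2.345, 2.066, 0.026]
contact_force: [-1.2, -1.7, 3.4]
width: 15.8
finger_force: 36.6
[-1.21080502 -1.66462233  3.40110403] [-0.41700922  0.63565842  0.01823296]
```

```bash
python3 -m handwheel '[0,0,0,0,0,0,0,0,0,0,0,0]'; python3 - <<'E'
from h import *
b=snap("side","side5.png")[95:225,245:345]
cv2.imwrite("pics/c5.png",cv2.resize(b,None,fx=4.5,fy=4.5,interpolation=cv2.INTER_CUBIC)[:,:,::-1])
E
```

```text
t: 6.15
ee_pos: [530.6, 92.0, 198.2]
tool_rot: [2.357, 2.076, 0.002]
contact_force: [1.9, 1.5, -1.5]
width: 15.7
finger_force: 35.4
```

View pics/c5.png

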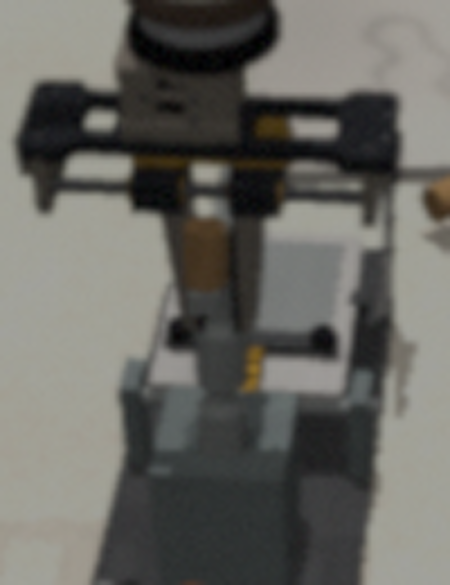

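The key's sleeve is entering the shaft, seen at (220,400), and the tool is centred. Next I lower onto the stem, loosen and search clockwise.

```bash
python3 -m handwheel '[0,0,-0.007,0,0,0,0,0,-0.006,0,0,0,0,0,0,0,0,0]'
python3 -m handwheel '[0,0,0,0,0,0,0,0,0,0,0,0]' -0.59
python3 - <<'E'
from h import *
cv2.imwrite("pics/s6.png",snap("side"))
E
python3 -m handwheel '[0,0,0,0,0,-5,0,0,0,0,0,-5,0,0,0,0,0,-5,0,0,0,0,0,-5,0,0,0,0,0,-5,0,0,0,0,0,-5]'
python3 - <<'E'
from h import *
def g(n):
    im=snap("side",n)[100:190,250:350]
    h=cv2.cvtColor(im,cv2.COLOR_RGB2HSV);m=cv2.inRange(h,(8,90,60),(22,200,200))
    k,l,st,c=cv2.connectedComponentsWithStats(m);return [(s[4],s[:4]+[250,100,0,0],q+[250,100]) for s,q in zip(st[1:],c[1:]) if s[4]>15]
print(g("s7.png"))
E
```

```text
t: 6.5
ee_pos: [528.9, 92.4, 182.7]
tool_rot: [-2.355, -2.075, 0.004]
contact_force: [2.5, 0.8, -7.3]
width: 15.5
finger_force: 35.0
t: 6.7
ee_pos: [529.7, 92.1, 185.3]
tool_rot: [-2.356, -2.077, 0.002]
contact_force: [0.2, -1.0, -0.6]
width: 18.9
finger_force: 0.3
t: 7.35
ee_pos: [530.0, 92.7, 185.7]
tool_rot: [-2.816, -1.392, -0.001]
contact_force: [0.3, 1.7, -0.4]
width: 18.9
finger_force: 2.7
[(np.int32(17), array([303, 130,   6,   4]), array([305.76470588, 131.41176471])), (np.int32(74), array([340, 133,  10,  10]), array([344.78378378, 137.62162162])), (np.int32(104), array([277, 169,   8,  15]), array([280.68269231, 175.80769231])), (np.int32(57), array([297, 171,   7,  11]), array([299.71929825, 176.26315789]))]
```

```bash
python3 - <<'E'
from h import *
for z in(206,180):
  for a in(-97,-112,-127): 
    r=np.radians(a);print(z,a,proj("side",(529.5+60*np.cos(r),93+60*np.sin(r),z))[0])
im=cv2.imread("pics/s7.png")[95:225,245:345]
cv2.imwrite("pics/c6.png",cv2.resize(im,None,fx=4.5,fy=4.5,interpolation=cv2.INTER_CUBIC))
E
```

```text
206 -97 [289.05175616 176.38547601]
206 -112 [282.55832957 175.53627841]
206 -127 [276.7873085  173.63291024]
180 -97 [289.61738694 184.78913153]
180 -112 [283.22755437 183.93407458]
180 -127 [277.54532147 182.01959046]
```

View pics/c6.png

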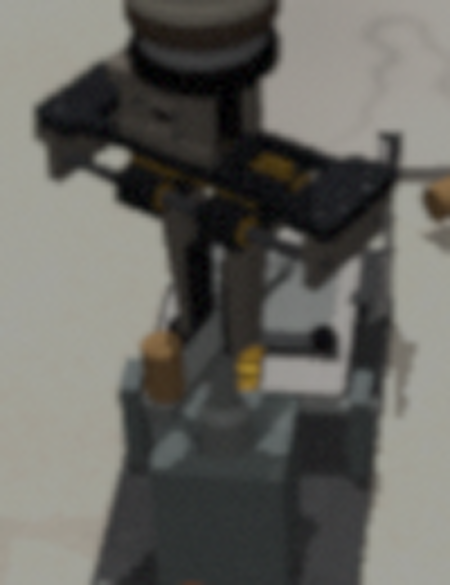

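The key is still unengaged: the grip is at (281,176), matching z≈206 at about -118°. I keep turning, with a small solver that gives angle and height from the grip pixel.

```bash
cat >> h.py <<'E'
from scipy.optimize import least_squares
def grip(f=None,a0=-120,c=(529.5,93.)):
    im=snap("side",f)[100:230,240:350]
    h=cv2.cvtColor(im,cv2.COLOR_RGB2HSV);m=cv2.inRange(h,(8,90,60),(22,200,200))
    k,l,st,ce=cv2.connectedComponentsWithStats(m)
    for s,q in zip(st[1:],ce[1:]):
        if s[4]<25: continue
        uv=q+[240,100]
        F=lambda p:proj("side",(c[0]+60*np.cos(p[0]),c[1]+60*np.sin(p[0]),p[1]*100))[0]-uv
        r=least_squares(F,[np.radians(a0),2.0])
        print("area",s[4],"wh",s[2:4],"uv",uv.round(1),"ang",np.degrees(r.x[0]).round(1),"z",(r.x[1]*100).round(1),"err",r.cost.round(2))
E
for i in 1 2; do :; done
python3 -m handwheel '[0,0,0,0,0,-5,0,0,0,0,0,-5,0,0,0,0,0,-5,0,0,0,0,0,-5,0,0,0,0,0,-5,0,0,0,0,0,-5]'
python3 -c "from h import *;grip('s8.png',-150)"
python3 -m handwheel '[0,0,0,0,0,-5,0,0,0,0,0,-5,0,0,0,0,0,-5,0,0,0,0,0,-5,0,0,0,0,0,-5,0,0,0,0,0,-5]'
python3 -c "from h import *;grip('s9.png',-180)"
```

```text
t: 8.0
ee_pos: [530.0, 92.6, 185.6]
tool_rot: [-3.08, -0.618, -0.0]
contact_force: [-0.1, 1.6, 0.3]
width: 18.7
finger_force: 2.2
area 74 wh [10 10] uv [344.8 137.6] ang -2.0 z 271.6 err 398.27
area 94 wh [ 9 15] uv [271.  170.4] ang -146.8 z 204.2 err 0.0
area 57 wh [ 7 10] uv [299.6 176.4] ang -73.2 z 202.9 err 0.0
t: 8.65
ee_pos: [529.9, 92.7, 185.3]
tool_rot: [-3.135, 0.198, 0.0]
contact_force: [0.4, 1.9, -0.7]
width: 18.7
finger_force: 2.7
area 73 wh [10 10] uv [344.8 137.6] ang -362.0 z 271.7 err 398.97
area 82 wh [ 8 14] uv [267.5 162.4] ang -181.2 z 201.8 err 0.0
area 58 wh [ 7 10] uv [299.5 176.2] ang -284.7 z 106.6 err 0.0
```

```bash
python3 -m handwheel '[0,0,0,0,0,-5,0,0,0,0,0,-5,0,0,0,0,0,-5,0,0,0,0,0,-5]'
python3 -c "from h import *;grip('s10.png',-195)"
python3 -m handwheel '[0,0,0,0,0,-5,0,0,0,0,0,-5,0,0,0,0,0,-5,0,0,0,0,0,0]'
python3 -c "from h import *;grip('s11.png',-210);print(ctrl.sense()['joint_positions'])"
```

```text
t: 9.1
ee_pos: [529.9, 92.5, 185.3]
tool_rot: [-3.054, 0.738, 0.0]
contact_force: [0.8, 1.4, -1.5]
width: 18.6
finger_force: 2.0
area 75 wh [10 10] uv [344.7 137.6] ang -362.0 z 271.6 err 396.48
area 47 wh [6 9] uv [299.4 177.1] ang -284.3 z 103.4 err 0.0
t: 9.55
ee_pos: [530.0, 92.2, 185.2]
tool_rot: [2.933, -1.126, 0.0]
contact_force: [-0.4, -0.1, -1.1]
width: 18.6
finger_force: 0.4
area 73 wh [10 10] uv [344.8 137.7] ang -362.0 z 271.5 err 398.56
area 37 wh [6 7] uv [299.4 177.9] ang -284.1 z 100.6 err 0.0
[-5.23172656e-02  9.40487931e-02  1.74316359e+00 -2.39341257e-04
  1.30431967e+00  2.25033882e+00]
```

```bash
python3 -m handwheel '[0,0,0,0,0,0,0,0,0,0,0,0,0,0,0,0,0,0,0,0,0,0,0,0]' -0.9 5; python3 - <<'E'
from h import *
for a in(-200,-214):
  for z in (206,180):
    r=np.radians(a);p=proj("side",(529.5+60*np.cos(r),93+60*np.sin(r),z))[0];print(a,z,p)
for n in("s9","s10","s11"):
  im=cv2.imread(f"pics/{n}.png")[120:200,240:310];h=cv2.cvtColor(im,cv2.COLOR_BGR2HSV)
  m=cv2.inRange(h,(5,70,30),(24,255,255));k,l,st,c=cv2.connectedComponentsWithStats(m)
  print(n,[(s[4],s[2:4],(q+[240,120]).round(1)) for s,q in zip(st[1:],c[1:]) if s[4]>10])
E
```

```text
t: 10.0
ee_pos: [530.0, 92.3, 185.1]
tool_rot: [2.931, -1.13, 0.0]
contact_force: [-0.0, -0.6, 0.3]
width: 17.3
finger_force: 4.8
-200 206 [269.14078396 156.11627103]
-200 180 [269.97403513 164.39804619]
-214 206 [272.00345436 152.80919661]
-214 180 [272.784864   161.06948966]
s9 [(np.int32(18), array([5, 6], dtype=int32), array([303.4, 131.8])), (np.int32(34), array([6, 9], dtype=int32), array([283.4, 137.9])), (np.int32(106), array([ 8, 16], dtype=int32), array([267.8, 162.2])), (np.int32(64), array([ 8, 10], dtype=int32), array([299.5, 176.2]))]
s10 [(np.int32(45), array([8, 8], dtype=int32), array([279.3, 136.2])), (np.int32(26), array([7, 6], dtype=int32), array([303.3, 134.1])), (np.int32(28), array([7, 8], dtype=int32), array([293.1, 147. ])), (np.int32(29), array([7, 6], dtype=int32), array([269.5, 161.9])), (np.int32(50), array([6, 9], dtype=int32), array([299.4, 177.2]))]
s11 [(np.int32(62), array([12,  9], dtype=int32), array([276.6, 134.8])), (np.int32(25), array([7, 7], dtype=int32), array([303., 136.])), (np.int32(49), array([10, 16], dtype=int32), array([288.7, 143.8])), (np.int32(40), array([6, 7], dtype=int32), array([299.4, 178. ]))]
```

```bash
python3 -m handwheel '[0,0,0,0,0,0,0,0,0,0,0,0,0,0,0.01,0,0,0,0,0,0.03,0,0,0,0,0,0.03,0,0,0,0,0,0,0,0,0]' -0.3 5; python3 - <<'E'
from h import *
grip("s12.png",-205)
b0=cv2.imread("pics/s6.png") [:,:,::-1]
b1=cv2.imread("pics/s12.png"); b0=cv2.imread("pics/side0.png")
d=cv2.absdiff(b0,b1).max(2)
print((d[110:215,318:350]>25).sum()); ys,xs=np.where(d[110:215,318:350]>25);print(list(zip(xs+318,ys+110))[:40])
im=np.hstack([cv2.resize(x[95:225,245:345],None,fx=4,fy=4,interpolation=cv2.INTER_CUBIC) for x in(b0,b1)])
cv2.imwrite("pics/c7.png",im)
E
```

```text
t: 10.6
ee_pos: [532.8, 92.2, 261.0]
tool_rot: [-2.928, 1.13, -0.015]
contact_force: [0.6, -0.7, -0.5]
width: 32.4
finger_force: 0.0
area 74 wh [10 10] uv [344.8 137.6] ang -362.0 z 271.7 err 398.28
area 87 wh [ 7 14] uv [273.2 152.4] ang -218.3 z 204.5 err 0.0
area 36 wh [6 7] uv [299.2 178. ] ang -283.8 z 100.2 err 0.0
22
[(np.int64(318), np.int64(175)), (np.int64(319), np.int64(175)), (np.int64(318), np.int64(176)), (np.int64(319), np.int64(176)), (np.int64(320), np.int64(176)), (np.int64(318), np.int64(177)), (np.int64(319), np.int64(177)), (np.int64(320), np.int64(177)), (np.int64(318), np.int64(178)), (np.int64(319), np.int64(178)), (np.int64(320), np.int64(178)), (np.int64(318), np.int64(179)), (np.int64(319), np.int64(179)), (np.int64(320), np.int64(179)), (np.int64(318), np.int64(180)), (np.int64(319), np.int64(180)), (np.int64(320), np.int64(180)), (np.int64(318), np.int64(181)), (np.int64(319), np.int64(181)), (np.int64(320), np.int64(181)), (np.int64(318), np.int64(182)), (np.int64(319), np.int64(182))]
```

```bash
python3 - <<'E'
import cv2,numpy as np
for n in("side0","side5","s7","s9","s12"):
    g=cv2.cvtColor(cv2.imread(f"pics/{n}.png"),cv2.COLOR_BGR2GRAY)
    print(n,"col",g[142:158,308:313].mean(1).astype(int), "row bed right edge",g[160:166,306:330].mean(0).astype(int))
    print("   quad",g[134:150,328:336].min(1))
E
```

```text
side0 col [159 160 160 158 156 150 139 125 121 121 121 120 121 121 121 120] row bed right edge [119 120 120 121 121 122 122 121 120 120 121 121 124 134 147 147 134 102
  64  43  46  52  60  67]
   quad [43 49 68 77 80 86 94 94 90 84 84 91 95 98 99 94]
side5 col [157 158 160 159 156 149 139 126 121 121 121 121 121 120 121 121] row bed right edge [120 119 120 121 121 122 121 121 121 120 120 121 123 135 146 147 133 103
  64  43  45  53  61  67]
   quad [39 48 50 57 60 65 73 80 89 85 83 90 96 99 97 95]
s7 col [ 16  17  19  40  84 114 101  64  43  45  61  77  83  85  91 100] row bed right edge [119 120 120 121 122 122 122 121 119 120 120 121 124 135 147 148 134 103
  64  43  46  53  61  67]
   quad [24 18 10 17 13 18 33 39 40 37 37 43 55 88 97 94]
s9 col [159 159 159 158 154 148 138 125 120 119 119 120 120 120 120 120] row bed right edge [107 108 109 111 115 118 120 122 120 118 114 113 116 122 129 126 113  90
  63  46  45  52  61  66]
   quad [41 51 68 72 81 86 94 93 90 82 84 88 95 99 97 93]
s12 col [160 160 160 159 156 150 139 126 121 121 121 121 120 121 121 121] row bed right edge [120 120 120 121 122 122 122 122 120 121 120 121 124 135 147 147 134 103
  63  44  45  53  60  67]
   quad [42 48 68 75 79 86 93 95 89 86 83 88 95 99 98 93]
```

The bed has not moved (edge profiles are identical), so the key has turned about 121° on the stem without engaging. It is probably pushed off-centre by the fingers. I unwind the wrist half a turn, regrip, and centre it by feel.

```bash
R8='';python3 -m handwheel '[0,0,0,0,0,8.4,0,0,0,0,0,8.4,0,0,0,0,0,8.4,0,0,0,0,0,8.4,0,0,0,0,0,8.4,0,0,0,0,0,8.4,0,0,0,0,0,8.4,0,0,0,0,0,8.4]'
python3 -m handwheel '[0,0,0,0,0,8.4,0,0,0,0,0,8.4,0,0,0,0,0,8.4,0,0,0,0,0,8.4,0,0,0,0,0,8.4,0,0,0,0,0,8.4,0,0,0,0,0,8.4,0,0,0,0,0,8.4]'
python3 -m handwheel '[0,0,0,0,0,8.4,0,0,0,0,0,8.4,0,0,0,0,0,8.4,0,0,0,0,0,8.4,0,0,0,0,0,8.4,0,0,0,0,0,7.5,0,0,0,0,0,0,0,0,0,0,0,0]'
python3 -c "from h import *;grip(None,-215)"
```

```text
t: 11.45
ee_pos: [529.3, 92.4, 253.8]
tool_rot: [-3.065, -0.689, 0.004]
contact_force: [0.5, -0.1, -0.5]
width: 32.2
finger_force: 0.0
t: 12.25
ee_pos: [529.3, 92.4, 253.8]
tool_rot: [-2.17, -2.269, 0.002]
contact_force: [-0.1, 0.1, 0.4]
width: 32.3
finger_force: 0.0
t: 13.05
ee_pos: [529.6, 92.3, 254.3]
tool_rot: [-1.035, -2.965, 0.001]
contact_force: [-0.5, 0.8, 0.3]
width: 32.0
finger_force: 0.0
area 75 wh [10 10] uv [344.7 137.6] ang -362.0 z 271.6 err 396.48
area 88 wh [ 7 14] uv [273.2 152.3] ang -218.5 z 204.6 err 0.0
area 36 wh [6 7] uv [299.2 178. ] ang -283.8 z 100.2 err 0.0
```

```bash
python3 -m handwheel '[0,0,-0.03,0,0,0,0,0,-0.025,0,0,0,0,0,-0.015,0,0,0,0,0,0,0,0,0]'
python3 -m handwheel '[0,0,0,0,0,0,0,0,0,0,0,0,0,0,0,0,0,0,0,0,0,0,0,0]' -1 12
python3 -c "
from h import *;s=ctrl.sense();print(s['contact_force'],s['moment'])"
python3 -m handwheel '[0.004,0,0,0,0,0,0,0,0,0,0,0]'
python3 -m handwheel '[-0.004,0,0,0,0,0,-0.004,0,0,0,0,0,0,0,0,0,0,0]'
python3 -m handwheel '[0.004,0.004,0,0,0,0,0,0,0,0,0,0]'
python3 -m handwheel '[0,-0.004,0,0,0,0,0,-0.004,0,0,0,0,0,0,0,0,0,0]'
python3 -m handwheel '[0,0.004,0,0,0,0,0,0,0,0,0,0]'
```

```text
t: 13.5
ee_pos: [528.3, 92.4, 182.5]
tool_rot: [-1.031, -2.962, 0.002]
contact_force: [0.3, -0.9, 0.2]
width: 32.1
finger_force: 0.0
t: 13.9
ee_pos: [531.0, 92.3, 186.5]
tool_rot: [1.03, 2.965, 0.001]
contact_force: [0.4, -0.2, 3.0]
width: 16.3
finger_force: 12.0
[ 0.37432721 -0.15024796  2.98085827] [-0.0350467  -0.25598976  0.03295479]
t: 14.1
ee_pos: [534.4, 92.4, 185.9]
tool_rot: [1.031, 2.967, 0.0]
contact_force: [-1.8, 0.5, 5.1]
width: 15.9
finger_force: 12.0
t: 14.4
ee_pos: [526.5, 92.5, 185.5]
tool_rot: [1.03, 2.965, 0.002]
contact_force: [1.1, 1.4, 0.7]
width: 16.3
finger_force: 12.0
t: 14.6
ee_pos: [529.7, 96.6, 184.7]
tool_rot: [-1.03, -2.966, 0.001]
contact_force: [0.5, -0.5, 1.0]
width: 16.2
finger_force: 12.0
t: 14.9
ee_pos: [529.8, 89.5, 184.7]
tool_rot: [-1.031, -2.966, -0.006]
contact_force: [-0.0, 5.3, 0.9]
width: 16.1
finger_force: 12.0
t: 15.1
ee_pos: [529.6, 92.2, 184.7]
tool_rot: [-1.03, -2.967, 0.001]
contact_force: [0.0, 0.3, -0.2]
width: 15.9
finger_force: 12.0
```

```bash
python3 -m handwheel '[0.0007,0.002,0,0,0,0,0,0,0,0,0,0]'
python3 -m handwheel '[0,0,0,0,0,0,0,0,0,0,0,0]' -0.58
python3 -m handwheel '[0.001,0,0,0,0,-5,0,0.001,0,0,0,-5,-0.001,0,0,0,0,-5,-0.001,-0.001,0,0,0,-5,0,-0.001,0,0,0,-5,0.001,0.001,0,0,0,-5,0,0,0,0,0,0]'
python3 -c "from h import *;grip('r1.png',-235)"
python3 -m handwheel '[0.001,0,0,0,0,-5,0,0.001,0,0,0,-5,-0.001,0,0,0,0,-5,-0.001,-0.001,0,0,0,-5,0,-0.001,0,0,0,-5,0.001,0.001,0,0,0,-5,0,0,0,0,0,0]'
python3 -c "from h import *;grip('r2.png',-265)"
```

```text
t: 15.3
ee_pos: [530.4, 94.2, 184.7]
tool_rot: [-1.03, -2.967, 0.001]
contact_force: [-0.0, -0.4, -1.9]
width: 16.0
finger_force: 12.0
t: 15.5
ee_pos: [530.7, 94.2, 185.1]
tool_rot: [1.031, 2.968, -0.0]
contact_force: [-0.3, 0.3, 0.1]
width: 19.2
finger_force: 0.0
t: 16.2
ee_pos: [530.9, 94.3, 185.3]
tool_rot: [1.764, 2.599, 0.0]
contact_force: [0.7, 0.2, 0.0]
width: 19.6
finger_force: 0.0
area 75 wh [10 10] uv [344.7 137.6] ang -362.0 z 271.6 err 396.48
area 84 wh [ 8 14] uv [278.5 156.4] ang -233.7 z 182.8 err 0.0
area 28 wh [7 6] uv [300.1 173.1] ang -286.8 z 117.9 err 0.0
t: 16.95
ee_pos: [530.7, 94.3, 185.2]
tool_rot: [2.375, 2.056, 0.0]
contact_force: [0.4, -0.2, 1.7]
width: 19.4
finger_force: 0.0
area 74 wh [10 10] uv [344.8 137.6] ang -362.0 z 271.5 err 397.5
area 83 wh [ 8 13] uv [278.2 156.8] ang -232.9 z 181.9 err 0.0
area 27 wh [7 6] uv [300.2 173.5] ang -286.9 z 116.5 err 0.0
```

It dropped: grip height is about 182 and it no longer follows the fingers, at angle -233°. Now I raise and take the crank grip at about (494,141.5), and estimate the bed tilt.

```bash
python3 -m handwheel '[0,0,0.025,0,0,0,0,0,0.025,0,0,0,-0.018,0.0235,0,0,0,0,-0.0185,0.0235,0,0,0,0,0,0,0,0,0,0]' 0
python3 - <<'E'
from h import *
np.set_printoptions(precision=1,suppress=True)
s=lambda x,y:((x-400)/2.94+180,y/2.94+170)
B=[onz("top",s(*p),12)[:2] for p in((780,102),(750,263),(418,205))];print("bolts",B)
e=B[2]-B[1];f=B[0]-B[1];print("yaw y",np.degrees(np.arctan2(e[1],e[0])),"yaw x",np.degrees(np.arctan2(f[1],f[0])),np.linalg.norm(e),np.linalg.norm(f))
psi=np.arctan2(e[1],e[0])-np.pi/2
R=np.array([[np.cos(psi),-np.sin(psi)],[np.sin(psi),np.cos(psi)]])
J=lambda x,y,z:np.r_[R@[x,y]+[530,94],z]
im=snap("top","t20.png");snap("side","s20.png")
for th in(0,5,10,30):
    t=np.radians(th);r=149
    for x in(68,):
        X=J(x,85+r*np.cos(t),55+r*np.sin(t));print(th,"tip top",proj("top",X)[0],"side",proj("side",X)[0])
    for x in(-60,60):
        X=J(x,85+150*np.cos(t)-17*np.sin(t),55+150*np.sin(t)+17*np.cos(t));print("   edge",x,"top",proj("top",X)[0],"side",proj("side",X)[0])
print("bed px top",s(443,52),s(418,195))
g=cv2.cvtColor(cv2.imread("pics/top0.png"),cv2.COLOR_BGR2GRAY);print(g[170:192,178:212:1])
g=cv2.cvtColor(cv2.imread("pics/side0.png"),cv2.COLOR_BGR2GRAY);print(g[122:172,316:340])
E
```

```text
t: 17.5
ee_pos: [492.6, 143.4, 235.3]
tool_rot: [-2.37, -2.061, -0.0]
contact_force: [0.7, -0.7, -0.5]
width: 46.0
finger_force: 0.0
bolts [array([590.1,  39.2]), array([452.2,  60.6]), array([492.5, 348.6])]
yaw y 82.03879846291221 yaw x -8.813453212138011 290.79967838418753 139.46984323070933
0 tip top [197.2 184. ] side [327.5 153.1]
   edge -60 top [185.1 234.8] side [285.2 146.2]
   edge 60 top [194.4 186.2] side [324.9 148.2]
5 tip top [196.1 183.3] side [327.5 149.7]
   edge -60 top [184.5 234.7] side [284.9 143.1]
   edge 60 top [193.9 185.6] side [324.8 145.1]
10 tip top [195.4 182.7] side [327.5 146.6]
   edge -60 top [184.3 234.7] side [284.5 140.2]
   edge 60 top [193.8 185.2] side [324.8 142.2]
30 tip top [197.5 181.1] side [327.1 136.6]
   edge -60 top [188.6 235.7] side [282.3 131.6]
   edge 60 top [198.4 184.1] side [324.1 133.6]
bed px top (194.62585034013605, 187.687074829932) (186.12244897959184, 236.32653061224488)
[[168 166 169 168 161 162 169 171 169 170 169 169 166 166 167 166 168 169
  169 167 168 168 168 168 168 169 170 171 166 169 169 167 170 171]
 [170 167 
[... 2443 characters left out ...]
8 169  78  77 162
  169 171 167 161 155 150 147 144 136 117 109  88  81  74  71  71]
 [167 168 168 168 167 168 169 168 166 168 168 169 169 168 156  70  90 169
  170 169 168 170 172 169 168 168 168 158 157 148 146 134 119 111]
 [169 166 169 167 167 167 169 167 169 168 168 168 168 169 143  73  99 170
  168 171 168 170 170 170 170 171 171 168 170 169 168 165 159 158]
 [168 169 170 170 169 169 168 168 169 166 168 169 168 170 114  74 131 171
  168 170 170 168 171 170 170 168 170 170 171 168 170 169 170 169]]
[[155 155 157 ... 159 160 159]
 [155 156 156 ... 160 160 159]
 [155 154 156 ... 160 160 161]
 ...
 [ 20  20  35 ... 160 160 160]
 [ 17  15  22 ... 154 160 160]
 [ 13  15  22 ... 141 155 160]]
```

```bash
python3 -m handwheel '[0,0,-0.03,0,0,0,0,0,-0.03,0,0,0,0,0,0,0,0,0]'
python3 -m handwheel '[0,0,0,0,0,0,0,0,0,0,0,0,0,0,0,0,0,0,0,0,0,0,0,0,0,0,0,0,0,0]' -1 15
python3 - <<'E'
import numpy as np
for k in range(24):
    f=np.radians(127-7.5-15*k);print(k,(15.66*np.array([np.sin(f),-np.cos(f)])).round(1),end="; ")
E
```

```text
t: 17.9
ee_pos: [491.6, 140.4, 170.8]
tool_rot: [-2.372, -2.052, 0.011]
contact_force: [-1.1, 0.1, 0.0]
width: 45.7
finger_force: 0.0
t: 18.4
ee_pos: [494.8, 141.8, 176.4]
tool_rot: [2.376, 2.054, 0.003]
contact_force: [-1.4, 1.4, 4.7]
width: 21.6
finger_force: 15.0
0 [13.6  7.7]; 1 [15.2  3.9]; 2 [15.7 -0.1]; 3 [15.1 -4.2]; 4 [13.5 -7.9]; 5 [ 11.  -11.2]; 6 [  7.7 -13.6]; 7 [  3.9 -15.2]; 8 [ -0.1 -15.7]; 9 [ -4.2 -15.1]; 10 [ -7.9 -13.5]; 11 [-11.2 -11. ]; 12 [-13.6  -7.7]; 13 [-15.2  -3.9]; 14 [-15.7   0.1]; 15 [-15.1   4.2]; 16 [-13.5   7.9]; 17 [-11.   11.2]; 18 [-7.7 13.6]; 19 [-3.9 15.2]; 20 [ 0.1 15.7]; 21 [ 4.2 15.1]; 22 [ 7.9 13.5]; 23 [11.2 11. ];
```

```bash
python3 -m handwheel '[0.0136,0.0077,0,0,0,0, 0.0152,0.0039,0,0,0,0, 0.0157,-0.0001,0,0,0,0, 0.0151,-0.0042,0,0,0,0, 0.0135,-0.0079,0,0,0,0, 0.011,-0.0112,0,0,0,0, 0.0077,-0.0136,0,0,0,0, 0.0039,-0.0152,0,0,0,0]'
python3 -m handwheel '[0,0,0,0,0,0]'; python3 -c "from h import *;grip('s21.png',7);snap('top','t21.png')"
```

```text
t: 19.2
ee_pos: [590.3, 100.0, 175.2]
tool_rot: [-2.376, -2.055, -0.001]
contact_force: [-1.4, 2.9, 0.9]
width: 21.7
finger_force: 15.0
t: 19.3
ee_pos: [590.4, 98.5, 175.1]
tool_rot: [2.378, 2.051, -0.0]
contact_force: [-0.7, 0.9, 2.5]
width: 21.8
finger_force: 15.0
area 29 wh [8 6] uv [343.3 139.5] ang -2.0 z 266.4 err 358.07
area 78 wh [ 7 13] uv [317.7 165.8] ang -2.0 z 188.5 err 0.33
```

```bash
python3 -m handwheel '[-0.0001,-0.0157,0,0,0,0, -0.0042,-0.0151,0,0,0,0, -0.0079,-0.0135,0,0,0,0, -0.0112,-0.011,0,0,0,0, -0.0136,-0.0077,0,0,0,0, -0.0152,-0.0039,0,0,0,0, -0.0157,0.0001,0,0,0,0, -0.0151,0.0042,0,0,0,0]'
python3 -m handwheel '[-0.0135,0.0079,0,0,0,0, -0.011,0.0112,0,0,0,0, -0.0077,0.0136,0,0,0,0, -0.0039,0.0152,0,0,0,0, 0.0001,0.0157,0,0,0,0, 0.0042,0.0151,0,0,0,0, 0.0079,0.0135,0,0,0,0, 0.0112,0.011,0,0,0,0]'
python3 -c "from h import *;grip('s22.png',127);snap('top','t22.png')"
python3 -m handwheel '[0.0136,0.0077,0,0,0,0, 0.0152,0.0039,0,0,0,0, 0.0157,-0.0001,0,0,0,0, 0.0151,-0.0042,0,0,0,0, 0.0135,-0.0079,0,0,0,0, 0.011,-0.0112,0,0,0,0, 0.0077,-0.0136,0,0,0,0, 0.0039,-0.0152,0,0,0,0]'
python3 -m handwheel '[0,0,0,0,0,0]'; python3 - <<'E'
from h import *
grip('s23.png',7);snap('top','t23.png')
np.set_printoptions(linewidth=200,threshold=99999)
G=lambda n:cv2.cvtColor(cv2.imread(f"pics/{n}.png"),cv2.COLOR_BGR2GRAY).astype(int)
for a in("side0","s21","s22","s23"):
    g=G(a);print(a);print(g[124:164:2,320:340])
E
```

```text
t: 20.2
ee_pos: [506.6, 35.9, 175.5]
tool_rot: [2.375, 2.05, 0.0]
contact_force: [1.5, -1.6, 0.1]
width: 21.5
finger_force: 15.0
t: 21.0
ee_pos: [492.6, 142.4, 175.5]
tool_rot: [-2.374, -2.054, 0.004]
contact_force: [-2.7, 0.2, 4.6]
width: 21.4
finger_force: 15.0
area 74 wh [10 10] uv [344.8 137.6] ang -2.0 z 271.7 err 398.28
area 76 wh [ 7 14] uv [278.5 156.5] ang 126.4 z 182.6 err 0.0
t: 21.9
ee_pos: [589.8, 99.9, 174.9]
tool_rot: [-2.376, -2.054, 0.0]
contact_force: [-1.5, 2.9, 2.5]
width: 21.4
finger_force: 15.0
t: 22.0
ee_pos: [590.0, 98.4, 174.9]
tool_rot: [2.379, 2.052, -0.001]
contact_force: [-1.1, 0.2, 2.0]
width: 21.6
finger_force: 15.0
area 25 wh [8 5] uv [343.5 139.8] ang -2.0 z 265.6 err 361.6
area 84 wh [ 8 14] uv [317.5 165.8] ang -2.0 z 188.3 err 0.2
side0
[[155 155 153 152 154 155 156 155 143 119 108 108 109 116 133 154 159 160 160 161]
 [153 154 155 157 158 158 157 156 146 120  96  70  48  68 118 152 158 160 160 160]
 [155 156 156 158 157 158 158 155 143 123 110  78  49  69 118 152 159 159 159 159]
 [155 156 155 158 157 157 156 149 128  99  88  68  49  81 126 152 15
[... 5638 characters left out ...]
15  18  44  92 131 144 137 121 110]
 [138 152 136  78  27  24  19  25  19  21  22  30  44  77 122 153 160 159 155 143]
 [146 148 121  70  46  47  46  47  46  49  57  73 101 136 155 159 160 160 159 161]
 [140 141 111  62  47  47  49  49  53  65  80  91 122 151 160 161 161 161 161 161]
 [151 142  96  49  44  47  49  48  52  64  80 100 131 154 160 161 160 160 160 160]
 [154 143  99  51  45  48  49  49  53  63  77  98 132 154 159 161 160 160 161 160]
 [141 134  94  50  43  46  51  48  54  66  77  99 133 154 160 160 159 160 161 161]
 [ 76  72  54  39  46  48  49  48  55  66  75  93 130 154 160 160 160 161 160 160]
 [ 65  59  41  34  46  48  48  49  60  73  74  81 117 152 159 161 160 161 160 162]]
```

```bash
python3 - <<'E'
from h import *
np.set_printoptions(precision=1,suppress=True)
psi=np.radians(82-90);R=np.array([[np.cos(psi),-np.sin(psi)],[np.sin(psi),np.cos(psi)]])
def rep(l,a,b):
    X,e=tri(a,b);j=R.T@(X[:2]-[530,94]);print(l,X,"jig",j,"err",e,"polar",np.hypot(j[1]-85,X[2]-55),np.degrees(np.arctan2(X[2]-55,j[1]-85)))
rep("pt",(195.5,180.5),(328,133));rep("pt2",(193,180),(328.5,133));rep("block",(187,175),(332,129))
G=lambda n:cv2.cvtColor(cv2.imread(f"pics/{n}.png"),cv2.COLOR_BGR2GRAY).astype(int)
np.set_printoptions(linewidth=200,threshold=99999)
for n in("side0",):print(G(n)[126:138,324:336])
for n in("t22",):print(G(n)[170:192,178:206])
t=[np.degrees(0)]
for th in(5,14,30):
  for r in (149,):
    X=np.r_[R@[70,85+r*np.cos(np.radians(th))]+[530,94],55+r*np.sin(np.radians(th))];print(th,proj("side",X)[0],proj("top",X)[0])
E
```

```text
pt [628.2 298.7 140.1] jig [ 68.8 216.4] err 2.918746783069303 polar 156.52279555515105 32.918651146609484
pt2 [630.  306.1 134.9] jig [ 69.6 223.9] err 3.1043172238866914 polar 160.25654203733532 29.90082755740372
block [640.9 319.8 139. ] jig [ 78.4 239.1] err 3.322196173656567 polar 175.47620239456484 28.587377140508487
[[158 158 157 156 146 120  96  70  48  68 118 152]
 [158 156 157 156 145 125 108  80  48  68 118 151]
 [157 158 158 155 143 123 110  78  49  69 118 152]
 [158 158 156 153 139 117 104  72  49  76 124 152]
 [157 157 156 149 128  99  88  68  49  81 126 152]
 [151 150 148 140 113  79  67  56  49  82 124 143]
 [125 124 118 110  88  64  57  52  46  66  94 108]
 [ 96  93  89  81  62  51  56  52  45  51  72  82]
 [ 83  86  83  75  59  47  50  48  43  55  76  87]
 [111 111 111 106  94  80  59  49  61  90 114 119]
 [149 149 149 147 143 127  88  68  92 127 146 151]
 [159 159 159 159 155 140 101  77 103 139 155 159]]
[[173 173 174 175 166 169 175 174 174 175 176 175 174 174 177 173 176 174 174 174 172 173 175 174 174 172 174 175]
 [173 174 175 164 124 124 137 144 155 171 174 1
[... 1760 characters left out ...]
122  99  84  81  68  72  69  68]
 [176 175 173 176 172 174 176 174 172 174 173 173 175 175 176  97  93 174 173 174 164 155 150 149 140 127 115  84]
 [174 173 171 173 175 175 175 174 174 175 173 174 174 172 173  83 102 175 177 176 173 175 175 177 174 166 162 152]
 [175 176 175 176 174 173 172 174 175 174 173 172 176 176 157  74 135 174 174 176 176 176 176 174 177 175 175 173]
 [174 173 174 173 172 172 173 175 173 175 173 174 174 174 147  75 149 172 175 173 175 175 175 175 174 174 175 175]
 [173 173 175 175 174 177 174 174 172 173 174 175 174 174 120  75 166 177 175 176 174 172 174 175 174 174 174 177]]
5 [328.2 149.8] [196.3 182.5]
14 [328.2 144.3] [195.4 181.4]
30 [327.8 136.6] [197.7 180.2]
```

```bash
python3 -m handwheel '[-0.0001,-0.0157,0,0,0,0, -0.0042,-0.0151,0,0,0,0, -0.0079,-0.0135,0,0,0,0, -0.0112,-0.011,0,0,0,0, -0.0136,-0.0077,0,0,0,0, -0.0152,-0.0039,0,0,0,0, -0.0157,0.0001,0,0,0,0, -0.0151,0.0042,0,0,0,0]'
python3 -m handwheel '[-0.0135,0.0079,0,0,0,0, -0.011,0.0112,0,0,0,0, -0.0077,0.0136,0,0,0,0, -0.0039,0.0152,0,0,0,0, 0.0001,0.0157,0,0,0,0, 0.0042,0.0151,0,0,0,0, 0.0079,0.0135,0,0,0,0, 0.0112,0.011,0,0,0,0]'
python3 - <<'E'
from h import *
grip('s24.png',127);snap('top','t24.png')
np.set_printoptions(linewidth=200,threshold=99999,precision=1,suppress=True)
G=lambda n:cv2.cvtColor(cv2.imread(f"pics/{n}.png"),cv2.COLOR_BGR2GRAY).astype(int)
print(G("s24")[130:160,322:332])
def cross(n,lo=136):
    c=G(n)[lo:158,326:328].mean(1); i=np.where(c<110)[0][0]; return lo+i-(110-c[i])/(c[i-1]-c[i])
print([(n,round(cross(n),2)) for n in("side0","s22","s24")])
psi=np.radians(-8);R=np.array([[np.cos(psi),-np.sin(psi)],[np.sin(psi),np.cos(psi)]])
for dz in(0,3):
  for th in range(2,33,3):
    X=np.r_[R@[70,85+149*np.cos(np.radians(th))]+[530,94],55+dz+149*np.sin(np.radians(th))];print(th,dz,proj("side",X)[0],end=" ")
E
```

```text
t: 22.9
ee_pos: [506.4, 36.1, 175.1]
tool_rot: [2.376, 2.051, -0.0]
contact_force: [2.1, -0.6, -1.1]
width: 21.8
finger_force: 15.0
t: 23.7
ee_pos: [492.5, 142.5, 175.2]
tool_rot: [-2.374, -2.054, 0.004]
contact_force: [-2.8, -0.4, 3.0]
width: 21.7
finger_force: 15.0
area 74 wh [10 10] uv [344.8 137.6] ang -2.0 z 271.6 err 398.27
area 79 wh [ 7 14] uv [278.4 156.4] ang 126.5 z 182.8 err 0.0
[[155 155 156 156 155 148 126  98  85  65]
 [149 149 148 149 146 137 112  78  67  55]
 [125 126 124 123 117 107  88  58  57  54]
 [ 92  92  93  90  88  80  63  52  55  52]
 [ 85  83  82  82  82  73  58  47  53  48]
 [108 107 109 109 109 105  95  78  60  50]
 [145 146 147 146 146 146 142 125  89  67]
 [157 158 158 158 158 157 154 138 100  75]
 [160 159 160 158 157 159 155 140 101  78]
 [160 160 157 153 149 149 147 133 102  84]
 [160 158 147 128 115 111 108  99  87  88]
 [160 156 142 106  82  74  70  68  77  88]
 [159 156 139  99  71  66  59  63  75  83]
 [159 157 139  98  70  67  62  63  71  77]
 [160 155 137  91  69  66  62  70  78  81]
 [160 155 137  91  69  68  71  85  89  86]
 [159 154 135  93 
[... 386 characters left out ...]
  66  67  70  73  78  99]
 [111  81  68  65  63  65  67  73  77  97]
 [111  79  65  62  63  67  69  71  78  98]
 [127  91  58  48  56  66  71  73  78  98]
 [142 108  58  36  51  67  73  73  78  97]]
[('side0', np.float64(149.97)), ('s22', np.float64(144.82)), ('s24', np.float64(140.09))]
2 0 [328.2 151.7] 5 0 [328.2 149.8] 8 0 [328.2 147.8] 11 0 [328.2 146. ] 14 0 [328.2 144.3] 17 0 [328.1 142.6] 20 0 [328.1 141.1] 23 0 [328.  139.6] 26 0 [328.  138.2] 29 0 [327.9 137. ] 32 0 [327.8 135.9] 2 3 [328.2 150.9] 5 3 [328.2 149. ] 8 3 [328.2 147. ] 11 3 [328.2 145.2] 14 3 [328.2 143.4] 17 3 [328.1 141.8] 20 3 [328.1 140.2] 23 3 [328.  138.8] 26 3 [328.  137.4] 29 3 [327.9 136.1] 32 3 [327.8 135. ]
```

```bash
python3 -m handwheel '[0.0136,0.0077,0,0,0,0, 0.0152,0.0039,0,0,0,0, 0.0157,-0.0001,0,0,0,0, 0.0151,-0.0042,0,0,0,0, 0.0135,-0.0079,0,0,0,0, 0.011,-0.0112,0,0,0,0, 0.0077,-0.0136,0,0,0,0, 0.0039,-0.0152,0,0,0,0]'
python3 -m handwheel '[-0.0001,-0.0157,0,0,0,0, -0.0042,-0.0151,0,0,0,0, -0.0079,-0.0135,0,0,0,0, -0.0112,-0.011,0,0,0,0, -0.0136,-0.0077,0,0,0,0, -0.0152,-0.0039,0,0,0,0, -0.0157,0.0001,0,0,0,0, -0.0151,0.0042,0,0,0,0]'
python3 -m handwheel '[0,0,0,0,0,0]'
python3 - <<'E'
from h import *
grip('s25.png',-113);snap('top','t25.png')
np.set_printoptions(linewidth=200,threshold=99999,precision=1,suppress=True)
G=lambda n:cv2.cvtColor(cv2.imread(f"pics/{n}.png"),cv2.COLOR_BGR2GRAY).astype(int)
print(G("s25")[126:152,320:336])
print(G("t25")[172:190,180:206])
# horizontal offset of pointer in top through the turns at its edges
E
```

```text
t: 24.6
ee_pos: [589.7, 99.8, 174.8]
tool_rot: [-2.376, -2.054, 0.001]
contact_force: [-2.7, 1.6, -0.1]
width: 21.5
finger_force: 15.0
t: 25.4
ee_pos: [506.2, 36.4, 175.0]
tool_rot: [2.375, 2.052, 0.0]
contact_force: [1.0, 1.1, -2.4]
width: 21.4
finger_force: 15.0
t: 25.5
ee_pos: [505.5, 37.3, 175.1]
tool_rot: [2.376, 2.054, -0.001]
contact_force: [0.0, -0.2, -2.0]
width: 21.7
finger_force: 15.0
area 74 wh [10 10] uv [344.8 137.6] ang -2.0 z 271.5 err 397.5
area 31 wh [9 4] uv [295.9 145.5] ang -78.3 z 293.3 err 0.0
area 40 wh [ 6 10] uv [299.7 176.7] ang -73.1 z 202.1 err 0.0
area 87 wh [ 8 15] uv [283.2 183.1] ang -112.0 z 182.6 err 0.0
[[155 156 157 158 159 160 159 158 147 122  97  69  49  71 119 154]
 [156 158 159 159 158 159 161 158 148 127 109  82  49  70 119 153]
 [157 159 158 158 159 159 159 158 146 124 111  81  46  70 120 153]
 [158 158 158 159 159 160 159 156 142 118 105  75  49  78 123 154]
 [158 158 158 158 159 158 158 151 129 100  90  67  51  82 129 153]
 [152 153 152 153 153 153 149 140 116  80  68  56  52  86 125 145]
 [128 129 128 128 129 126 120 111  88  63  58  53  
[... 2516 characters left out ...]
 146 157 144 146  75  60  62  62  59  62  59  62  59  61]
 [174 174 174 170 174 174 173 173 174 174 161 145 121 105 109 120  69  63  69  60  60  60  59  65  61  60]
 [171 172 174 173 175 175 173 175 175 174 175 174 154 122  70  68  61  92 121 102  99  85  70  61  60  61]
 [173 174 173 174 174 174 174 174 172 173 174 174 171 117  72  66  68 111 149 141 140 131 124 117 103  97]
 [170 174 173 176 174 173 175 175 171 176 175 175 173  97  74  70  75 117 148 149 146 149 148 148 142 136]
 [173 175 174 176 174 175 174 173 175 172 173 174 173  83  71  74  84 133 148 147 145 146 147 148 149 148]
 [172 175 173 173 174 174 174 173 173 172 174 171 159  72  71  72  93 138 147 151 147 146 149 150 149 148]]
```

```bash
python3 -m handwheel '[-0.0135,0.0079,0,0,0,0, -0.011,0.0112,0,0,0,0, -0.0077,0.0136,0,0,0,0, -0.0039,0.0152,0,0,0,0, 0.0001,0.0157,0,0,0,0, 0.0042,0.0151,0,0,0,0, 0,0,0,0,0,0]'
python3 - <<'E'
from h import *
grip('s26.png',157);snap('top','t26.png')
G=lambda n:cv2.imread(f"pics/{n}.png")
f=lambda c,w,h:cv2.resize(c,(w,h),interpolation=cv2.INTER_CUBIC)
a=f(G("s26")[120:160,312:342],420,560);b=f(G("t26")[165:215,178:208],336,560)
cv2.imwrite("pics/final.png",np.hstack([a,b]))
E
```

```text
t: 26.3
ee_pos: [474.2, 119.0, 175.2]
tool_rot: [-2.372, -2.056, 0.001]
contact_force: [-3.9, 0.2, 6.4]
width: 21.6
finger_force: 15.0
area 28 wh [9 5] uv [282.9 125.5] ang 108.8 z 269.9 err 0.0
area 74 wh [10 10] uv [344.8 137.6] ang -2.0 z 271.6 err 398.27
area 73 wh [ 6 14] uv [270.8 162.3] ang 154.5 z 182.5 err 0.0
```

View pics/final.png

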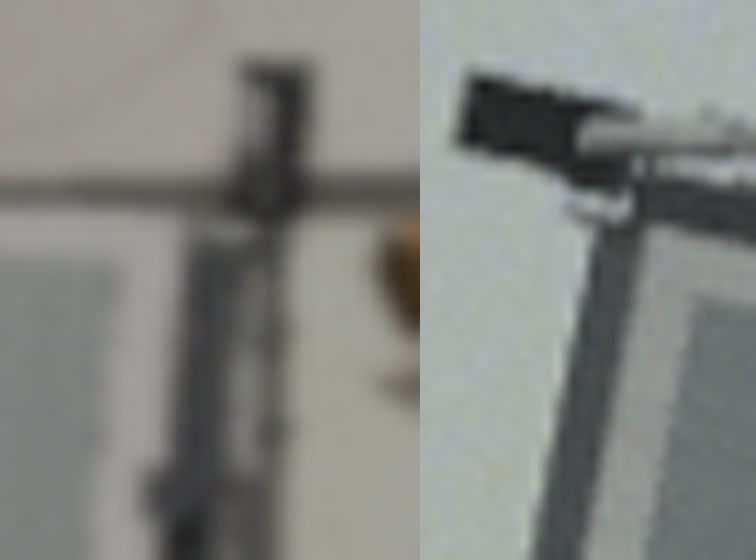

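The last view shows the pointer stub at about (329,137) in side pixels, just below the index finger's inner end at about (330,135). I take finer numbers.

```bash
python3 - <<'E'
from h import *
np.set_printoptions(linewidth=200,threshold=99999,precision=1,suppress=True)
G=lambda n:cv2.cvtColor(cv2.imread(f"pics/{n}.png"),cv2.COLOR_BGR2GRAY).astype(int)
print(G("s26")[128:146,322:336])
# ratio to background-only image (pointer lowest) to remove the background line
r=G("s26")[126:146,322:336]/np.maximum(G("side0")[126:146,322:336],1);print((r*100).astype(int))
psi=np.radians(-8);R=np.array([[np.cos(psi),-np.sin(psi)],[np.sin(psi),np.cos(psi)]])
for x,rr,th in((70,149,26),(70,149,28),(70,149,30),(70,149,32),(70,155,30),(76,185,30),(70,160,30),(76,160,30),(76,190,30)):
    X=np.r_[R@[x,85+rr*np.cos(np.radians(th))]+[530,94],55+rr*np.sin(np.radians(th))];print(x,rr,th,proj("side",X)[0],proj("top",X)[0])
E
```

```text
[[156 156 156 156 157 154 143 123 109  78  48  69 116 151]
 [155 156 157 158 155 153 138 117 103  74  48  77 122 151]
 [156 156 157 157 155 147 127 100  88  65  47  79 125 151]
 [150 150 150 150 148 138 113  77  68  58  51  84 123 144]
 [126 126 126 123 119 109  88  61  55  52  46  64  93 108]
 [ 93  95  93  91  86  80  64  52  55  54  43  51  72  81]
 [ 98  97  94  86  82  74  56  45  51  50  42  56  77  86]
 [136 132 124 104  96  89  81  68  54  49  60  90 112 119]
 [154 151 140 114 104 107 109 101  76  68  91 126 146 150]
 [158 155 138 105  84  83  88  81  70  72 103 139 155 158]
 [157 156 137  94  69  67  68  70  73  77 112 148 157 159]
 [158 155 136  88  65  64  66  80  89  84 117 151 159 160]
 [157 153 132  85  62  65  66  85  96  93 122 152 160 160]
 [157 150 126  79  62  66  76  92  98  93 122 152 159 161]
 [157 149 122  80  62  66  77  94  98  89 116 149 159 160]
 [157 146 119  81  66  67  76  94  95  83 110 143 157 159]
 [156 144 111  78  65  68  84  97  90  83 112 147 158 159]
 [156 142 109  73  63  69  89 107 100  87 117 149 157 160]]
[[ 99  99  99  99  99 100  99 100  97
[... 785 characters left out ...]
00]
 [ 98  95  82  52  38  40  42  58  84  98  99  99  99  99]
 [ 98  93  78  49  38  41  48  63  85  98  99  99  99 100]
 [ 98  93  76  50  38  41  48  64  85  98  99 100 100 100]
 [ 98  91  73  50  41  41  48  64  84  98 100  98 100  99]
 [ 97  90  69  49  40  42  53  67  84  98 100  99 100  99]
 [ 97  88  68  45  39  43  56  73  89  95 100  99  99 100]]
70 149 26 [328.  138.2] [196.7 180.4]
70 149 28 [327.9 137.4] [197.1 180.3]
70 149 30 [327.8 136.6] [197.7 180.2]
70 149 32 [327.8 135.9] [198.3 180.1]
70 155 30 [328.  134.7] [195.2 179.6]
76 185 30 [330.8 125.4] [183.2 174.3]
70 160 30 [328.1 133.1] [193.2 179.2]
76 160 30 [330.2 133.2] [193.7 176.6]
76 190 30 [330.9 123.9] [181.1 173.8]
```

```bash
python3 -m handwheel '[0.0079,0.0135,0,0,0,0, 0.0112,0.011,0,0,0,0, 0.0068,0.0039,0,0,0,0,0,0,0,0,0,0]'
python3 -m handwheel '[0,0,0,0,0,0,0,0,0,0,0,0,0,0,0,0,0,0,0,0,0,0,0,0,0,0,0,0,0,0]' 0
python3 -m handwheel '[0,0,0.02,0,0,0,0,0,0.03,0,0,0,0,0,0.03,0,0,0,-0.03,-0.03,0.02,0,0,0,-0.04,-0.04,0,0,0,0,-0.04,-0.04,0,0,0,0,0,0,0,0,0,0]'
python3 - <<'E'
from h import *
np.set_printoptions(linewidth=200,precision=1,suppress=True)
grip('s27.png',120);snap('top','t27.png')
G=lambda n:cv2.cvtColor(cv2.imread(f"pics/{n}.png"),cv2.COLOR_BGR2GRAY).astype(int)
r=G("s27")[132:142,322:336]/np.maximum(G("side0")[132:142,322:336],1);print((r*100).astype(int))
h=[];
for n in("t26","t27"):
    print(G(n)[180:187,192:206])
E
```

```text
t: 26.8
ee_pos: [501.0, 146.4, 175.3]
tool_rot: [-2.374, -2.055, -0.001]
contact_force: [-2.8, 2.4, 5.5]
width: 21.4
finger_force: 15.0
t: 27.3
ee_pos: [500.9, 145.1, 175.0]
tool_rot: [2.377, 2.054, -0.0]
contact_force: [1.1, -0.8, 0.4]
width: 45.8
finger_force: 0.0
t: 28.0
ee_pos: [397.4, 42.0, 274.8]
tool_rot: [2.38, 2.048, -0.002]
contact_force: [0.1, 0.0, -0.5]
width: 46.3
finger_force: 0.0
area 45 wh [12  4] uv [245.6 107.5] ang 185.8 z 365.0 err 127.47
area 75 wh [10 10] uv [344.7 137.6] ang -2.0 z 271.6 err 396.48
area 83 wh [ 7 14] uv [281.3 155.5] ang 118.5 z 181.9 err 0.0
area 25 wh [5 6] uv [300.3 174.2] ang 72.9 z 114.2 err 0.0
[[ 99 100 100 100 100  99  98  93  96 101 104 100 101  99]
 [103 102  96  98 100  98 104 100  98 101  95 101 100  98]
 [132 125 118 101  98  98  96  97 106 100  97 105 102 100]
 [130 130 118  95  80  77  70  65  86  97  98  98  98  99]
 [104 103  94  73  59  56  54  59  80  97  98  99  99  99]
 [ 98  97  87  64  47  44  46  54  77  96  99 100 100 100]
 [ 98  95  85  58  41  39  41  51  76  98 100  99 100  99]
 [ 97  95  82  53  38  39  41  57  81 1
[... 266 characters left out ...]
 107  87 113  55  57  59  60  63  61  58  60  61]
 [146 160 143 148 139  59  61  61  59  61  57  59  60  61]
 [117 107 106 124  95  61  66  67  60  60  58  57  55  58]
 [153 122  70  69  60  67 106 122 116  94  78  68  59  61]
 [174 121  69  68  67  79 126 147 141 135 129 121 115 100]]
[[ 44  42  46  43  61 102  72  89 109 125 131 138 157 153]
 [ 53  48  52  55  70  63  59  62  59  64  68  79 104  96]
 [138 137 109  89 137  71  57  59  59  59  59  62  55  61]
 [146 161 144 153 166  65  63  58  61  59  59  59  60  57]
 [119 107 108 124 128  59  60  66  57  60  61  59  60  60]
 [155 119  72  67  72  66  94 116 114 100  90  65  66  62]
 [174 121  76  69  64  69 109 145 145 136 132 121 123 113]]
```

The key is released and clear, and the bed is near 30°. As an independent check I take the zinc plate's elevation from its edges in both views, at the start and now.

```bash
python3 - <<'E'
from h import *
np.set_printoptions(precision=2,suppress=True,linewidth=200)
G=lambda n:cv2.cvtColor(cv2.imread(f"pics/{n}.png"),cv2.COLOR_BGR2GRAY)
def quad(n,roi,seed):
    x0,y0,x1,y1=roi;g=cv2.GaussianBlur(cv2.resize(G(n)[y0:y1,x0:x1],None,fx=8,fy=8,interpolation=cv2.INTER_CUBIC),(0,0),4)
    m=np.zeros((g.shape[0]+2,g.shape[1]+2),np.uint8);s=(int((seed[0]-x0+.5)*8),int((seed[1]-y0+.5)*8))
    v=int(g[s[1],s[0]]);cv2.floodFill(g,m,s,0,17,17,cv2.FLOODFILL_MASK_ONLY|cv2.FLOODFILL_FIXED_RANGE|(255<<8)|4)
    c=max(cv2.findContours(m[1:-1,1:-1],cv2.RETR_EXTERNAL,cv2.CHAIN_APPROX_NONE)[0],key=cv2.contourArea)
    p=cv2.approxPolyDP(c,14,True)[:,0]/8-.5+[x0,y0]
    print(n,v,"area",cv2.contourArea(c)/64,p.round(1).tolist())
quad("top0",(178,165,280,250),(210,215));quad("t27",(178,165,280,250),(215,215))
quad("side0",(270,125,345,195),(305,160));quad("s27",(270,120,345,195),(305,150))
E
```

```text
top0 148 area 3018.2578125 [[195.2, 186.9], [185.8, 234.9], [245.4, 246.9], [255.1, 196.8], [220.1, 192.9]]
t27 107 area 3599.796875 [[182.1, 171.0], [180.9, 177.6], [196.4, 182.8], [192.4, 183.9], [182.4, 241.8], [220.4, 249.4], [186.5, 242.1], [188.4, 238.1], [183.9, 235.0], [193.5, 185.2], [196.8, 182.2], [181.5, 177.5], [183.8, 171.4], [194.0, 173.8], [191.8, 177.0], [196.9, 179.8], [198.2, 178.0], [199.8, 180.2], [247.5, 190.5], [253.2, 194.9], [223.9, 191.6], [198.4, 184.6], [187.6, 235.8], [242.6, 245.6], [237.5, 249.4], [249.0, 249.4], [247.0, 247.2], [249.9, 241.0], [255.8, 241.9], [258.9, 238.2], [257.9, 234.0], [251.4, 232.9], [252.9, 225.5], [257.0, 225.5], [258.4, 221.5], [254.2, 218.1], [257.8, 198.9], [256.0, 195.1], [259.8, 195.0], [261.2, 191.5], [279.4, 195.0], [222.5, 183.9], [226.6, 181.9], [211.6, 178.1], [209.1, 181.1], [200.1, 178.9], [206.9, 178.1], [205.9, 176.1], [193.6, 176.5], [196.6, 175.2], [194.2, 173.2]]
side0 120 area 1740.9453125 [[344.4, 134.4], [333.0, 135.2], [330.8, 146.4], [328.8, 135.4], [302.0, 134.6], [326.6, 132.2], [330.0, 128.5], [329.0, 1
[... 783 characters left out ...]
135.6], [344.4, 137.1]]
s27 125 area 1803.5 [[344.4, 130.8], [335.0, 130.9], [334.2, 123.9], [329.9, 123.0], [326.0, 131.1], [301.9, 132.4], [323.8, 135.8], [320.2, 167.6], [317.5, 165.0], [319.5, 138.0], [287.1, 136.6], [285.0, 148.1], [278.9, 147.9], [276.1, 151.1], [279.0, 168.9], [276.4, 173.5], [272.4, 174.2], [269.5, 181.9], [271.1, 194.4], [270.8, 182.1], [273.6, 175.5], [277.6, 175.4], [278.1, 181.9], [290.0, 180.2], [288.1, 175.2], [283.4, 175.4], [279.9, 171.1], [277.8, 151.4], [285.5, 151.8], [286.8, 163.2], [283.6, 166.5], [307.4, 189.5], [307.5, 183.4], [320.9, 183.8], [321.6, 154.1], [325.0, 135.4], [317.0, 133.0], [327.2, 131.8], [329.9, 123.9], [333.6, 124.8], [334.8, 131.9]]
```

```bash
python3 -c "
from cell import ctrl
print(ctrl.hand_in())"
```

```text
the job is handed in; nothing more can be done
None
```

I handed the job in with the key fully home on the stem, released and standing untouched in the shaft. I cranked it clockwise for about three turns, leaving the bed at an estimated 30° (give or take about 1°, read from the pointer against the index finger). I never went near the tin, file or plates, and no score came back.

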